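# Release a ratchet clamp and rack the filter cell

## Robot

A 6-joint arm with a two-finger parallel gripper is mounted at the origin on the work surface. World frame = base frame: x ahead of the robot, y to its left, z up, the work surface at z = 0. Lengths are in m, angles in rad, forces in N, time in s.
With the tool pointing down it reaches from about 0.35 to 0.975 m from the base axis. Payload 7.1 kg.
Tool frame: the origin (TCP) lies midway between the tips of the shut fingers; the grasp point (between the pads) lies 19 mm behind it; z points along the fingers, x is the direction in which the jaws open and shut, and the axes are right-handed (so a half turn about z gives the same grasp; the last joint's range is limited). The gripper opens to 88 mm and grips with 3 to 60 N. Pads are 20 mm wide; open, the fingers measure 115 mm over their backs; the gripper's body (75 mm by 178 mm) begins 61 mm behind the grasp point.
Start: joints at [-1.177, 0.423, 1.63, -0, 1.089, -0.019], TCP at [0.251, -0.572, 0.223] pointing down, gripper open.
Joint ranges: [-3, 3], [-0.9, 2.11], [0.09, 2.58], [-1.31, 4.45], [0.11, 2.69], [-2.54, 2.54]. Speed limits (rad/s): [2.39, 2.39, 3.01, 3.14, 3.14, 3.14].

## Interface

Orientations are given as a unit quaternion [w, x, y, z].
In Python, from station import move_pose, movel, movej, command_gripper, wait, inverse_kinematics, read_camera, camera_info, MotionError, job_done, get_time, get_joint_pos, get_qvel, get_effort, get_tcp_pos, get_ee_rot, get_ft_force, get_ft_torque, get_grip_width gives the robot as it stands. Calls block until the motion is done:
- move_pose(position, orientation): joint-space move of the TCP to a pose.
- movel(position, frame=None, v=0.15, until_force=None): straight line of the TCP; frame=None keeps the orientation; v is the mean speed in m/s. With until_force (N) it stops when the force on the tool has changed by that much, and returns True; else False.
- movej(angles): joint-space move.
- command_gripper(opening): opening from 0.0 (shut) to 1.0 (fully open); the grip force is fixed at half the most; returns when the fingers have stopped.
- wait(seconds).
- inverse_kinematics(position, orientation): joint angles nearest the present ones, or None.
- read_camera(name): name is "scene" or "top" or "wrist"; returns the picture (420x560x3 uint8, red, green, blue); there is no depth.
- camera_info(name): a dict with "intrinsics" (3x3 intrinsics, pixels), "T" (4x4, takes a point from camera to world coordinates); the wrist camera has in their place "tool_from_camera" (4x4, takes a point from camera to tool coordinates, whose origin is the TCP and whose axes are the tool frame's). Camera axes: x right, y up, looking along -z (the intrinsics and any distortion apply to the point x, -y, -z); pixel columns grow to the right and rows downward; lengths in m; the calibration is good to about 2 mm. A picture is of the moment at which its call begins: read the wrist's pose just before it. camera_info takes no time and is no camera call.
A pose or a line that the arm cannot do raises MotionError and nothing moves.
- job_done(): hands the job in, once; it reports no verdict.
Readings, each from a call of its own:
- get_time(): time.
- get_joint_pos(): joint angles.
- get_qvel(): joint speeds.
- get_effort(): joint torques, N m.
- get_tcp_pos(): TCP position.
- get_ee_rot(): TCP orientation.
- get_ft_force(): force on the tool from outside, world axes, zero at the start.
- get_ft_torque(): the same for the moment, N m.
- get_grip_width(): opening from 0.0 (shut) to 1.0 (fully open).
Only numpy, scipy, OpenCV 4.12 (cv2) and the standard library are available. Lean on these libraries where they do the work, as an engineer would, in place of code of your own. Each camera call takes 0.05 s, during which the arm holds its last target.

## Task

Free the green-banded steel filter cell from the ratchet clamp: push the red post to lift the sprung pawl off the ratchet wheel and keep it lifted until the jaw has backed all the way off, without forcing the pawl hard against its stop pin. Only then take the cell out and stand it upright, fully home in the well of the white stand, with the pawl sprung back onto the wheel. Leave the other things on the bench where they are.

Things in the scene. Friction and masses are not known exactly. Their poses are not given: they have to be found in the camera images.
- clamp: Ratchet clamp, fixed, on a blue base plate 150 (x) x 270 (y) x 12 mm thick. Origin on the bench surface; plate spans x -85 to 65, y -145 to 125 mm; z up. In its frame (mm): the clamped cell stands on the plate at (0, 55), a V anvil on its +y side (top z 48), the aluminium jaw on its -y side, ratchet wheel axis at (0, -75), pawl pivot near (-42, -30), red post near (-42, -115).
- jaw_lip (a point): Front middle, on top, of the yellow lip on the aluminium jaw (jaw 44 mm wide, lip 30 mm wide). Lip top at z 66 mm, jaw top z 56. Clamped, this point is at clamp-frame (0, 42) mm and hooks 7 mm over the cell's shoulder; the jaw backs off along the clamp's -y by 18.7 mm.
- wheel: Brass ratchet wheel, 12 saw teeth, radius 34 mm, vertical axis; origin on the axis at z 30 mm, teeth z 30 to 42, hub to z 54. Its spring drive is damped: while the pawl is off, it turns clockwise seen from above and draws the jaw back in about 3 s; if the pawl drops early it catches the next tooth and the jaw stops part way.
- post (a point): Point at z 72 mm on the axis of the red upright post (10 mm diameter, z 42 to 92) on the free end of the steel pawl arm, 85 mm from the pawl's vertical pivot. Pushing it to the clamp's -x lifts the pawl; closed fingers fit on its +x side above z 56. It resists with 4 N rising to 6 to 8 N and gives by about 2 N as the nose leaves the tooth, after 4 to 15 mm: the pawl bracket is set by hand.
- stop: Dark steel stop pin, 8 mm in diameter, fixed upright on the plate, top 34 mm above it, at clamp-frame (-57, -77) mm; origin at its foot. It limits the pawl arm's swing: the arm meets it, rigidly, when the post has gone only 1 to 1.5 mm beyond the point where the pawl comes free. A push at the post loads it 1.8-fold. Do not load it above 15 N (so about 12 N in all at the post).
- jaw (a joint): Jaw travel in m: 0 = clamped on the cell, 0.0187 = fully backed off.
- cell_mid (a point): Centre (half-way up) of the clamped filter cell, a steel pot with a green band: body 40 mm in diameter and 45 mm high, then a dark neck 24 mm in diameter from 45 to 95 mm above its foot (green ring near the top); height 95 mm, 0.18 to 0.35 kg. The neck is the grip. In the clamp its foot is at z 12 mm.
- stand_hole0 (a point): Centre of the mouth of the round well in the white stand (a fixed block 90 x 90 x 30 mm). The well is 45 mm in diameter and 20 mm deep; the mouth is at z 30 mm, the well's floor at z 10 mm.
- spare_cell: Bystander: an identical steel cell but with orange bands, standing on the bench. Origin at its foot.
- tip_box: Bystander: grey box with blue lid, 77 x 112 x 63 mm. Origin under its centre. It and the white stand may be in swapped places.
- wash_bottle: Bystander: white bottle with red cap, 64 mm in diameter, 150 mm high. Origin under its centre.
- beaker: Bystander: glass beaker, 72 mm in diameter, 85 mm high. Origin under its centre.
- spatula: Bystander: spatula, 180 mm long, lying flat. Origin under its middle.
- sample_jar: Bystander: amber jar with black lid, 48 mm in diameter, 60 mm high. Origin under its centre.
- filter_box: Bystander: cardboard box 100 x 70 x 35 mm. Origin under its centre.

How it is judged:
On the way:
1. the pawl is lifted off the wheel and the jaw backs right off while the cell still stands in the clamp (value of joint jaw above 0.0165 m and distance of cell_mid from where it was at the start of the episode below 0.012 m), for 0.2 s.
At the end, for the whole second after the job is handed in: The green-banded cell stands upright (within 0.1 rad) on the floor of the stand's well (its centre within 6 mm of the well's axis and its foot within 3 mm of the floor), the jaw is backed off (over 15.5 mm) and the pawl has sprung back onto the wheel (the post within 5 mm of where it stood) (horizontal distance between cell_mid and stand_hole0 below 0.006 m and z of cell_mid in the frame of stand_hole0 below 0.0305 m and angle between cell_mid's own z axis and vertical below 0.1 rad and value of joint jaw above 0.0155 m and distance of post from where it was at the start of the episode below 0.005 m); the robot touches nothing.
It fails at once if the pawl is forced against its stop pin with more than 15 N (contact force between pawl and stop above 15 N).
It fails at once if a bystander is moved by more than 30 mm (distance of any of spare_cell, tip_box, wash_bottle, beaker, spatula, sample_jar, filter_box from where it was at the start of the episode above 0.03 m).
It also fails if it takes over 72 s, if anything falls off the work surface, if the arm or the gripper's body presses on something with over 40 N, if the wrist force passes 120 N, or if a joint passes its speed limit or range.

## Working session

There is one attempt and no reset: what is moved stays moved. The work goes in short steps, each a Python script; the robot and the scene stay as the last script left them, time stands still between calls to the robot, and variables do not carry over. Pictures are saved under pics/ and viewed, and the job is handed in when it is done.

```bash
ls; mkdir -p pics
python3 - <<'E'
from station import *
import cv2,numpy as np
np.set_printoptions(precision=4,suppress=True)
for n in ("scene","top","wrist"):
    im=read_camera(n); cv2.imwrite(f"pics/a_{n}.png",im[:,:,::-1]); 
    i=camera_info(n); print(n,{k:np.array(v) if k!='x' else v for k,v in i.items()})
print(get_time(),get_tcp_pos(),get_ee_rot(),get_ft_force())
E
```

```text
pics
scene {'intrinsics': array([[429.7264,   0.    , 277.5964],
       [  0.    , 429.7264, 208.1755],
       [  0.    ,   0.    ,   1.    ]]), 'T': array([[ 0.6046, -0.5952,  0.5294,  1.059 ],
       [ 0.7965,  0.4625, -0.3895, -0.2914],
       [-0.013 ,  0.6571,  0.7537,  0.7702],
       [ 0.    ,  0.    ,  0.    ,  1.    ]])}
top {'intrinsics': array([[468.1496,   0.    , 278.0484],
       [  0.    , 468.1496, 210.7173],
       [  0.    ,   0.    ,   1.    ]]), 'T': array([[-0.018 ,  0.9916, -0.128 ,  0.4039],
       [-0.9998, -0.0171,  0.0078,  0.0558],
       [ 0.0055,  0.1281,  0.9917,  1.2407],
       [ 0.    ,  0.    ,  0.    ,  1.    ]])}
wrist {'intrinsics': array([[334.3912,   0.    , 279.3273],
       [  0.    , 334.3912, 203.5344],
       [  0.    ,   0.    ,   1.    ]]), 'tool_from_camera': array([[ 1.    , -0.001 ,  0.001 , -0.0003],
       [-0.0007, -0.9579, -0.287 , -0.0789],
       [ 0.0013,  0.287 , -0.9579, -0.1616],
       [ 0.    ,  0.    ,  0.    ,  1.    ]])}
0.15 [ 0.2506 -0.5721  0.2221] [-0.0003  0.837  -0.5472 -0.0005] [-0.6141  0.3748  0.2666]
```

View pics/a_scene.png

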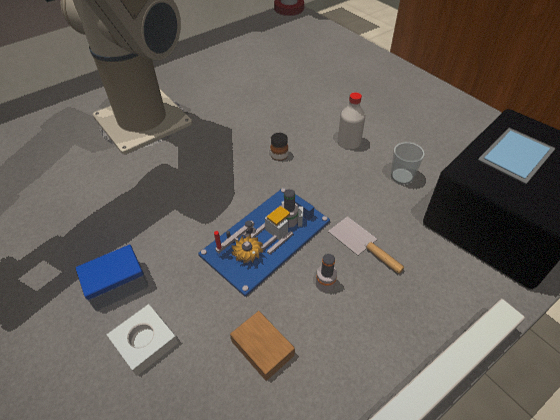

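View pics/a_top.png

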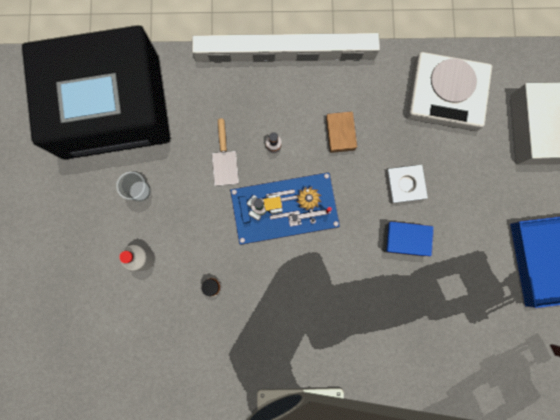

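The clamp is at about (285,208) in the top view and its +y points image-left. The red post is at (329,211), the stand is at (407,184), and the blue-lidded box sits below the stand. Next I'll take rough positions from masks.

```bash
cat > h.py <<'E'
from station import *
import cv2,numpy as np
from scipy.spatial.transform import Rotation as R
np.set_printoptions(precision=4,suppress=True)
def rot(q): return R.from_quat([q[1],q[2],q[3],q[0]]).as_matrix()
def quat(M):
    q=R.from_matrix(M).as_quat(); return [q[3],q[0],q[1],q[2]]
def down(ang):  # tool z down, tool x axis at world angle ang
    x=np.array([np.cos(ang),np.sin(ang),0]); z=np.array([0,0,-1.]); return quat(np.c_[x,np.cross(z,x),z])
def camT(n,pose=None):
    i=camera_info(n); K=np.array(i['intrinsics'])
    if n!='wrist': return K,np.array(i['T'])
    p,q=pose; T=np.eye(4); T[:3,:3]=rot(q); T[:3,3]=p
    return K,T@np.array(i['tool_from_camera'])
def ray(K,T,uv):
    d=np.array([(uv[0]-K[0,2])/K[0,0],-(uv[1]-K[1,2])/K[1,1],-1]); d=T[:3,:3]@d
    return T[:3,3],d/np.linalg.norm(d)
def onz(K,T,uv,z):
    o,d=ray(K,T,uv); return o+d*(z-o[2])/d[2]
def proj(K,T,P):
    c=T[:3,:3].T@(np.array(P)-T[:3,3]); return np.array([K[0,2]+K[0,0]*c[0]/-c[2],K[1,2]-K[1,1]*c[1]/-c[2]])
def tri(*rays):
    A=np.zeros((3,3));b=np.zeros(3)
    for o,d in rays:
        M=np.eye(3)-np.outer(d,d);A+=M;b+=M@o
    P=np.linalg.solve(A,b); return P,[np.linalg.norm((np.eye(3)-np.outer(d,d))@(P-o)) for o,d in rays]
def snap(n,name):
    pose=(np.array(get_tcp_pos()),np.array(get_ee_rot())); im=read_camera(n)[:,:,::-1].copy()
    cv2.imwrite(f"pics/{name}.png",im); np.savez(f"pics/{name}.npz",p=pose[0],q=pose[1]); return im,pose
def load(n,name):
    im=cv2.imread(f"pics/{name}.png")
    if n!='wrist': return im,*camT(n)
    z=np.load(f"pics/{name}.npz"); return im,*camT(n,(z['p'],z['q']))
def blobs(im,lo,hi,amin=8):
    m=cv2.inRange(cv2.cvtColor(im,cv2.COLOR_BGR2HSV),lo,hi)
    c,_=cv2.findContours(m,cv2.RETR_EXTERNAL,cv2.CHAIN_APPROX_NONE)
    return sorted([x for x in c if cv2.contourArea(x)>=amin],key=cv2.contourArea)[::-1]
def cen(c): M=cv2.moments(c); return np.array([M['m10'],M['m01']])/M['m00']
E
python3 - <<'E'
from h import *
im,K,T=load('top','a_top')
for c in blobs(im,(105,120,60),(125,255,255),200)[:4]:
    (r)=cv2.minAreaRect(c); b=cv2.boxPoints(r); print('blue',r,[onz(K,T,p,.012)[:2] for p in b])
for c in blobs(im,(0,0,170),(179,40,255),200)[:6]: print('white',cen(c),cv2.contourArea(c),onz(K,T,cen(c),.03))
for c in blobs(im,(0,150,90),(6,255,255),3)[:6]: print('red',cen(c),onz(K,T,cen(c),.09))
im2,K2,T2=load('scene','a_scene')
for c in blobs(im2,(0,150,90),(6,255,255),3)[:6]: print('red',cen(c),c.min((0,1)),c.max((0,1)),onz(K2,T2,cen(c),.07))
E
```

```text
blue ((284.26678466796875, 208.01174926757812), (55.14787673950195, 100.73756408691406), 79.99201965332031) [array([0.6213, 0.1733]), array([ 0.6644, -0.0923]), array([ 0.518 , -0.1129]), array([0.4765, 0.1489])]
blue ((543.3722534179688, 262.22625732421875), (87.64924621582031, 41.41751480102539), 83.41805267333984) [array([ 0.524 , -0.5877]), array([ 0.5347, -0.6981]), array([ 0.3076, -0.7026]), array([ 0.2976, -0.5948])]
blue ((409.5000305175781, 238.50001525878906), (45.79959487915039, 30.620302200317383), 6.009006023406982) [array([ 0.4504, -0.2325]), array([ 0.5304, -0.2447]), array([ 0.5156, -0.3645]), array([ 0.4358, -0.3513])]
white [281.2629  20.9517] 22433.5 [1.0865 0.028  0.03  ]
white [452.1681  85.6776] 4047.0 [ 0.8933 -0.4311  0.03  ]
white [543.9488 118.4646] 2205.5 [ 0.7976 -0.6719  0.03  ]
white [407.621  183.2206] 1116.0 [ 0.6273 -0.296   0.03  ]
white [224.7939 168.0477] 723.0 [0.6761 0.1847 0.03  ]
red [125.8716 256.5459] [0.446  0.4205 0.09  ]
red [355.0757  97.3129] [350  93] [361 102] [0.3738 0.4875 0.07  ]
red [215.9123 232.4386] [214 231] [218 234] [ 0.5419 -0.0703  0.07  ]
red [217.4    241.8667] [216 239] [220 248] [ 0.5644 -0.0808  0.07  ]
```

Run:
```python
from h import *
q=down(np.deg2rad(-81))
for k,p in enumerate([(.63,-.33,.25),(.63,-.15,.25),(.63,.03,.25)]):
    move_pose(p,q); im,_=snap('wrist',f'w{k}'); print(get_time(),get_tcp_pos(),get_joint_pos())
a=[cv2.imread(f'pics/w{k}.png') for k in range(3)]
```

```text
1.85 [ 0.6292 -0.331   0.25  ] [-0.501   0.5255  1.3972 -0.0002  1.219   0.9141]
2.65 [ 0.6303 -0.1517  0.2502] [-0.2543  0.4291  1.5524 -0.0006  1.1594  1.1608]
3.45 [0.6303 0.0281 0.2499] [ 0.026   0.4036  1.5926 -0.0006  1.1454  1.4416]
```

```bash
python3 -c "
import cv2,numpy as np
a=[cv2.imread(f'pics/w{k}.png') for k in range(3)]
cv2.imwrite('pics/wm.png',np.vstack([np.hstack([cv2.resize(a[0],(400,300)),cv2.resize(a[1],(400,300))])]))"
```

```text
(no output)
```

View pics/wm.png

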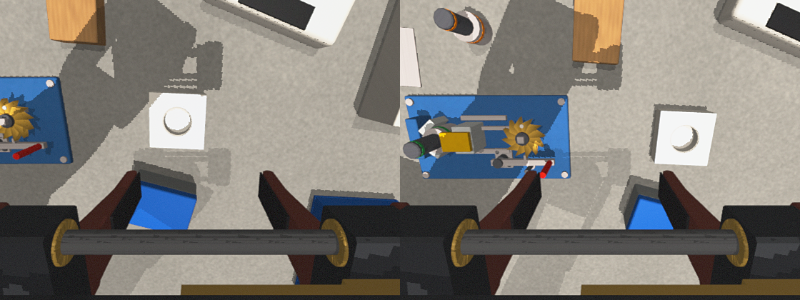

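View pics/w2.png

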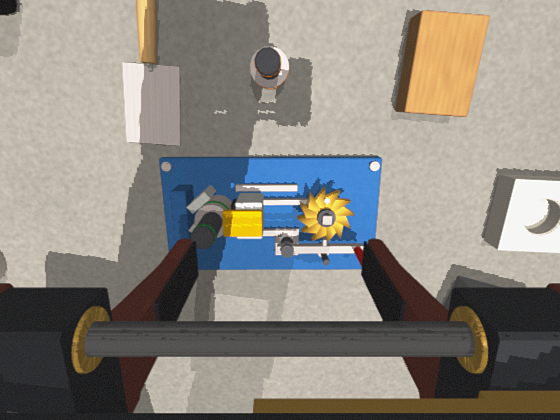

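The stand is at roughly (178,120) in the left half and (685,137) in the right half. In the w1 half, the clamp shows the red post at (545,168) and the neck with its green ring at (425,145). I'll enlarge crops and measure from these.

```bash
python3 -c "
import cv2,numpy as np
a=[cv2.imread(f'pics/w{k}.png') for k in range(3)]
c=cv2.resize(a[1][110:260,0:250],None,fx=3.2,fy=3.2,interpolation=cv2.INTER_CUBIC)
cv2.imwrite('pics/w1c.png',c[:,:800])
d=[cv2.resize(x,(400,400),interpolation=cv2.INTER_CUBIC) for x in (a[0][120:220,200:300],a[1][130:230,350:450])]
cv2.imwrite('pics/st.png',np.hstack(d))"
python3 - <<'E'
from h import *
for k in range(3):
    im,K,T=load('wrist',f'w{k}')
    cv2.imwrite
    for c in blobs(im,(0,150,70),(8,255,255),6): print(k,'red',cv2.contourArea(c),cv2.minAreaRect(c),cv2.boxPoints(cv2.minAreaRect(c)).round(1).tolist())
    for c in blobs(im,(45,80,30),(85,255,255),4): print(k,'green',cen(c),cv2.contourArea(c),cv2.minAreaRect(c))
    for c in blobs(im,(105,150,40),(125,255,255),3000): r=cv2.minAreaRect(c);print(k,'blue',[onz(K,T,p,.012)[:2] for p in cv2.boxPoints(r)],cv2.boundingRect(c))
    for c in blobs(im,(0,0,215),(179,30,255),300)[:3]:
        r=cv2.minAreaRect(c); print(k,'white',r)
E
```

```text
0 red 257.5 ((37.568851470947266, 211.6573944091797), (8.073636054992676, 41.74241256713867), 66.37062072753906) [[16.799999237060547, 216.3000030517578], [55.099998474121094, 199.60000610351562], [58.29999923706055, 207.0], [20.100000381469727, 223.6999969482422]]
0 blue [array([ 0.6516, -0.0015]), array([ 0.6696, -0.1151]), array([ 0.5206, -0.1157]), array([0.5006, 0.0105])] (0, 108, 101, 121)
0 blue [array([ 0.4125, -0.2251]), array([ 0.506 , -0.2387]), array([ 0.4923, -0.3474]), array([ 0.396 , -0.3401])] (180, 253, 95, 69)
0 white ((247.6329803466797, 169.07421875), (78.82770538330078, 77.01139068603516), 2.602562189102173)
0 white ((406.5, 31.0), (62.0, 179.0), 90.0)
1 red 147.5 ((203.9097442626953, 236.91220092773438), (8.346315383911133, 26.619312286376953), 32.905242919921875) [[193.1999969482422, 245.8000030517578], [207.60000610351562, 223.5], [214.60000610351562, 228.0], [200.1999969482422, 250.39999389648438]]
1 green [ 28.8902 206.0798] 83.5 ((25.800004959106445, 206.1000213623047), (25.043960571289062, 13.86362075805664), 63.43495178222656)
1 green [ 61.9545 179.8636] 
[... 883 characters left out ...]
29, 8.85538387298584), 32.27564239501953)
2 green [218.9915 203.4017] 19.5 ((217.5516357421875, 203.25314331054688), (20.878440856933594, 3.9648959636688232), 17.52556800842285)
2 blue [array([0.6236, 0.173 ]), array([ 0.6672, -0.0868]), array([ 0.5521, -0.1165]), array([0.5045, 0.1654])] (160, 157, 221, 93)
2 blue [array([0.4847, 0.1165]), array([0.5302, 0.1205]), array([ 0.5632, -0.0876]), array([ 0.5187, -0.0979])] (197, 236, 165, 33)
2 white ((529.7664184570312, 215.30618286132812), (61.14326477050781, 72.13572692871094), 2.12109637260437)
2 white ((132.5, 102.0), (80.0, 21.0), 90.0)
2 white ((323.4730224609375, 250.528564453125), (8.691091537475586, 59.0050163269043), 88.40885925292969)
```

View pics/w1c.png

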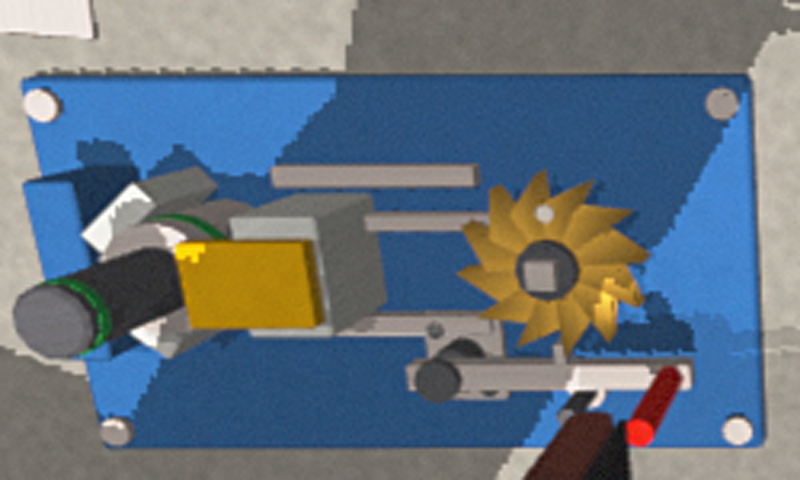

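View pics/st.png

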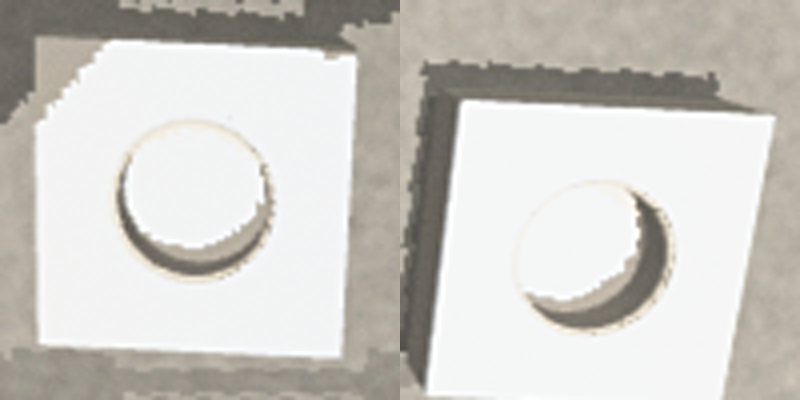

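In these crops the well mouth is centred near (248,170) in w0 and (398,194) in w1. The red post top is at about (200,245) in w1. The four plate screws are clear in w1.

Run:
```python
from h import *
I={k:load('wrist',f'w{k}') for k in range(3)}
r=lambda k,uv: ray(I[k][1],I[k][2],uv)
print('well',tri(r(0,(248.1,169.9)),r(1,(398.0,193.9))), onz(*I[0][1:],(248.1,169.9),.03),onz(*I[1][1:],(398,193.9),.03))
cr=lambda u,v:((u+.5)/3.2-.5,(v+.5)/3.2-.5+110)
b=[onz(*I[1][1:],cr(*p),.014) for p in ((41,105),(722,103),(116,432),(738,431))]
print(b); c=np.mean(b,0); d=(b[0]-b[1]+b[2]-b[3]); yaw=np.arctan2(-d[0],d[1]); print('center',c,'yaw',np.rad2deg(yaw), np.rad2deg(np.arctan2((b[0]-b[2])[1]+(b[1]-b[3])[1],(b[0]-b[2])[0]+(b[1]-b[3])[0])))
Rz=np.array([[np.cos(yaw),-np.sin(yaw)],[np.sin(yaw),np.cos(yaw)]]); o=c[:2]+Rz@[.01,.01]; print('origin',o)
for n,p,z in (('post',(-42,-115),92),('cell',(0,55),107),('wheel',(0,-75),54),('lip',(0,42),66)):
    P=np.r_[o+Rz@np.array(p)/1000,z/1000]; print(n,P,[proj(*I[k][1:],P) for k in range(3)])
for k in (0,1):
    im=I[k][0]; hsv=cv2.cvtColor(im,cv2.COLOR_BGR2HSV)
    m=cv2.inRange(hsv,(0,150,215),(8,255,255)); ys,xs=np.nonzero(m); print(k,'bright red',xs.mean(),ys.mean(),len(xs),xs.min(),xs.max(),ys.min(),ys.max())
# crops w0 left and w2
a=cv2.resize(I[0][0][150:240,0:110],None,fx=5,fy=5,interpolation=cv2.INTER_CUBIC);cv2.imwrite('pics/w0p.png',a)
a=cv2.resize(I[2][0][150:270,160:390],None,fx=3.4,fy=3.4,interpolation=cv2.INTER_CUBIC);cv2.imwrite('pics/w2c.png',a)
```

```text
well (array([ 0.6282, -0.2936,  0.028 ]), [np.float64(0.00018392435333545315), np.float64(0.00018392435333551433)]) [ 0.6284 -0.2938  0.03  ] [ 0.6288 -0.2928  0.03  ]
[array([0.6151, 0.1653, 0.014 ]), array([ 0.6551, -0.0822,  0.014 ]), array([0.4863, 0.1445, 0.014 ]), array([ 0.5261, -0.1031,  0.014 ])]
center [0.5707 0.0311 0.014 ] yaw 9.16427969412383 9.195887175421031
origin [0.5789 0.0426]
post [ 0.5558 -0.0776  0.092 ] [array([ 21.4038, 218.5697]), array([198.5942, 245.0507]), array([367.8108, 269.7171])]
cell [0.5702 0.0969 0.107 ] [array([-182.3839,  181.8591]), array([ 14.5577, 211.362 ]), array([201.633 , 238.8513])]
wheel [ 0.5909 -0.0314  0.054 ] [array([  1.789 , 170.5026]), array([167.7894, 196.3463]), array([326.7366, 220.4187])]
lip [0.5723 0.0841 0.066 ] [array([-118.428 ,  173.0255]), array([ 55.5379, 199.5573]), array([221.7717, 224.3398])]<stdin>:13: RuntimeWarning: Mean of empty slice.
  ret = ret.dtype.type(ret / rcount)
Traceback (most recent call last):
ValueError: zero-size array to reduction operation minimum which has no identity
```

Run:
```python
from h import *
I={k:load('wrist',f'w{k}') for k in range(3)}
a=cv2.resize(I[0][0][150:240,0:80],None,fx=5,fy=5,interpolation=cv2.INTER_CUBIC)
b=cv2.resize(I[2][0][180:270,180:260],None,fx=5,fy=5,interpolation=cv2.INTER_CUBIC);cv2.imwrite('pics/w02.png',np.hstack([a,b]))
```

```text
(no output)
```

View pics/w02.png

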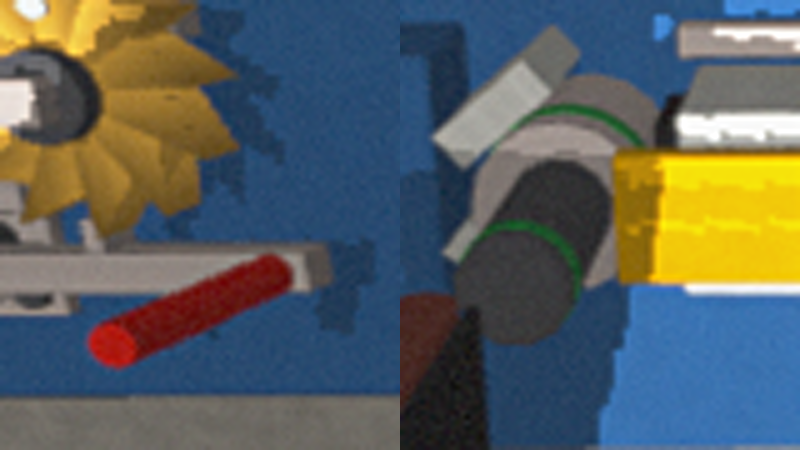

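In the crop of w0 the post's top disc is at about (22,218.5). In w2 the cell's top disc is centred near (202.6,236.8).

Run:
```python
from h import *
I={k:load('wrist',f'w{k}') for k in range(3)}
r=lambda k,uv: ray(I[k][1],I[k][2],uv)
print('post',tri(r(0,(22,218.5)),r(1,(199.7,244.8))))
print('cell',tri(r(1,(16.2,210.4)),r(2,(202.6,236.8))))
print(get_grip_width(),get_ft_force())
```

```text
post (array([ 0.5565, -0.0789,  0.0928]), [np.float64(0.0001315991456462536), np.float64(0.00013159914564634555)])
cell (array([0.5711, 0.0965, 0.1052]), [np.float64(0.0004922210621021201), np.float64(0.0004922210621020909)])
0.998994537662947 [-0.068   0.0935  0.4786]
```

```bash
cat > push.py <<'E'
from h import *
import time
yaw=np.deg2rad(9.18); ex=np.array([np.cos(yaw),np.sin(yaw),0]); post=np.array([.5560,-.0780,0])
q=down(yaw-np.pi/2); Z=.063
command_gripper(0.0)
def P(d,z=Z): return post+ex*d+np.array([0,0,z])
move_pose(P(.036,.16),q); movel(P(.036),v=.12); wait(.2)
f0=np.mean([(wait(.02),get_ft_force())[1] for _ in range(5)],0)
def F(n=4): return (np.mean([(wait(.01),get_ft_force())[1] for _ in range(n)],0)-f0)
print('t',get_time(),'f0',f0,'tcp',get_tcp_pos())
hit=movel(P(.008),v=.015,until_force=2.0)
d=(np.array(get_tcp_pos())-post)@ex; f=F(); print('hit',hit,d,f,f@ex,get_time())
d0=d;peak=f@ex; log=[]; ok=False
while d0-d<.019 and hit:
    d-=.0003; movel(P(d),v=.006); f=F()@ex; peak=max(peak,f); log.append((round((d0-d)*1e3,2),round(f,2),round((d0-(np.array(get_tcp_pos())-post)@ex)*1e3,2)))
    if peak>5 and f<peak-1.2: ok=True;break
    if f>9.8: print('LIMIT');break
print(log); print('free',ok,d,get_time())
np.save('d.npy',[d,*f0])
snap('wrist','p0'); snap('top','p0t')
for i in range(4): wait(.7); print(get_time(),F()@ex)
snap('wrist','p1'); snap('top','p1t')
E
python3 push.py
```

```text
t 6.6583 f0 [ 0.0542 -0.1524 -0.1406] tcp [ 0.5919 -0.0724  0.0636]
hit True 0.015796893717317195 [2.1814 0.5108 1.2267] 2.234977017478182 7.9667
[(np.float64(0.3), np.float64(2.22), np.float64(0.03)), (np.float64(0.6), np.float64(3.62), np.float64(0.15)), (np.float64(0.9), np.float64(5.15), np.float64(0.22)), (np.float64(1.2), np.float64(5.81), np.float64(0.33)), (np.float64(1.5), np.float64(6.1), np.float64(0.4)), (np.float64(1.8), np.float64(6.67), np.float64(0.63)), (np.float64(2.1), np.float64(6.77), np.float64(0.9)), (np.float64(2.4), np.float64(6.63), np.float64(1.16)), (np.float64(2.7), np.float64(6.83), np.float64(1.43)), (np.float64(3.0), np.float64(7.25), np.float64(1.74)), (np.float64(3.3), np.float64(6.81), np.float64(2.01)), (np.float64(3.6), np.float64(7.02), np.float64(2.32)), (np.float64(3.9), np.float64(7.49), np.float64(2.56)), (np.float64(4.2), np.float64(6.72), np.float64(2.86)), (np.float64(4.5), np.float64(7.33), np.float64(3.15)), (np.float64(4.8), np.float64(7.47), np.float64(3.41)), (np.float64(5.1), np.float64(6.89), np.float64(3.74)), (np.float64(5.4), np.float64(6.85), np.float64(4.0)), (np.float64(5.7), np.float64(7.67), np.float64(4.29)), (np.float64(6.0), np.float64(6.91), np.float64(4.6)), (np.float64(6.3), np.float64(7.49), np.float64(4.9)), (np.float64(6.6), np.float64(7.27), np.float64(5.2)), (np.float64(6.9), np.float64(7.44), np.float64(5.46)), (np.float64(7.2), np.float64(7.29), np.float64(5.72)), (np.float64(7.5), np.float64(6.83), np.float64(6.05)), (np.float64(7.8), np.float64(7.46), np.float64(6.32)), (np.float64(8.1), np.float64(7.72), np.float64(6.6)), (np.float64(8.4), np.float64(7.46), np.float64(6.97)), (np.float64(8.7), np.float64(5.39), np.float64(7.95))]
free True 0.007096893717317197 16.1917
16.9917 4.834825777268782
17.725 5.766688571807178
18.4583 5.527545158021192
19.1917 5.261912812276308
```

```bash
python3 -c "
import cv2,numpy as np
a=[cv2.imread(f'pics/{k}.png') for k in ('p0','p1')]
cv2.imwrite('pics/pm.png',np.hstack([cv2.resize(x,(400,300)) for x in a]))
a=[cv2.imread(f'pics/{k}.png')[165:255,220:350] for k in ('a_top','p1t')]
cv2.imwrite('pics/pt.png',np.hstack([cv2.resize(x,(390,270),interpolation=cv2.INTER_CUBIC) for x in a]))"
```

```text
(no output)
```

View pics/pm.png

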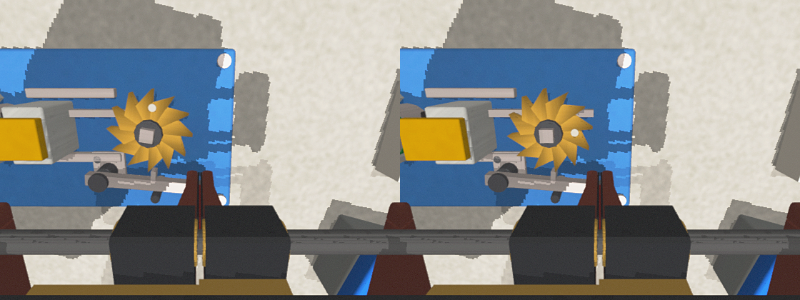

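View pics/pt.png

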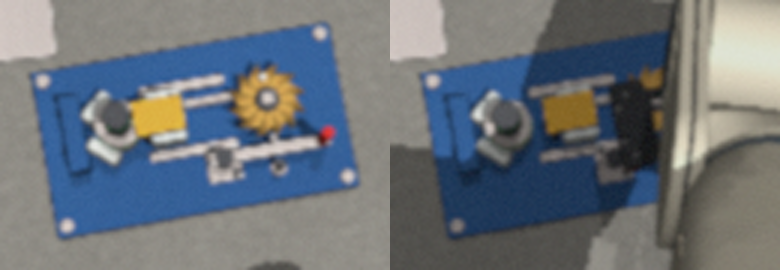

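The p1 view shows the wheel turned and the yellow lip clear of the cell. Next I'll measure how far the lip moved, still holding the pawl.

Run:
```python
from h import *
wait(.4); snap('wrist','p2'); snap('top','p2t'); print(get_time(),get_ft_force())
yaw=np.deg2rad(9.18); o=np.array([.5789,.0426]); A=np.array([[np.cos(yaw),np.sin(yaw)],[-np.sin(yaw),np.cos(yaw)]])
for cam,n in (('wrist','w1'),('wrist','p0'),('wrist','p1'),('wrist','p2'),('top','a_top'),('top','p1t'),('top','p2t')):
    im,K,T=load(cam,n); c=[x for x in blobs(im,(18,150,80),(32,255,255),20)]
    if cam=='wrist': c=[x for x in c if cen(x)[0]<150][:1]
    for x in c[:3]:
        q=np.array([A@(onz(K,T,p,.066)[:2]-o) for p in x[:,0].astype(float)]); print(n,cen(x).round(),'y range',np.percentile(q[:,1],[4,96])*1e3,'x',np.percentile(q[:,0],[4,96])*1e3)
```

```text
19.825 [ 5.0269  0.9563 -1.1705]
w1 [ 77. 198.] y range [-4.4627 40.9501] x [-14.0732  16.1085]
p0 [ 31. 195.] y range [-7.9898 25.1142] x [-13.7288  16.3728]
p1 [ 48. 194.] y range [-23.8508  22.0081] x [-13.7877  16.3175]
p2 [ 48. 194.] y range [-23.8704  21.9951] x [-13.7772  16.3278]
a_top [272. 203.] y range [-0.3077 38.382 ] x [-13.581   12.5711]
a_top [307. 200.] y range [-94.5304 -51.3859] x [-25.6105  12.0948]
p1t [279. 202.] y range [-18.9558  19.761 ] x [-14.2902  12.051 ]
p2t [279. 202.] y range [-18.9558  19.761 ] x [-14.2902  12.209 ]
```

The jaw has backed off about 18.7–19.2 mm, which is full travel, so I can let the pawl spring back and then grasp the neck.

```bash
cat > grab.py <<'E'
from h import *
yaw=np.deg2rad(9.18); ex=np.array([np.cos(yaw),np.sin(yaw),0]); post=np.array([.5560,-.0780,0])
movel(post+ex*.036+[0,0,.063],v=.04); movel(post+ex*.036+[0,0,.19],v=.2)
command_gripper(1.0)
cell=np.array([.5707,.0967,0]); q=down(yaw)
move_pose(cell+[-.0,0,.19],q); print(get_time(),get_joint_pos())
snap('top','g0t');snap('wrist','g0')
movel(cell+[0,0,.066],v=.12); command_gripper(0.0); wait(.2)
print(get_time(),get_grip_width()*88,get_tcp_pos(),get_ft_force())
snap('wrist','g1');snap('scene','g1s')
E
python3 grab.py
python3 -c "
import cv2,numpy as np
a=[cv2.imread(f'pics/{k}.png') for k in ('g0','g1')]
cv2.imwrite('pics/gm.png',np.hstack([cv2.resize(x,(400,300)) for x in a]))
cv2.imwrite('pics/g1sc.png',cv2.resize(cv2.imread('pics/g1s.png')[150:310,180:360],None,fx=3.5,fy=3.5))"
```

```text
24.025 [ 0.1469  0.3959  1.7596 -0.0002  0.986  -0.0117]
26.5167 23.355168467174522 [0.5707 0.0967 0.066 ] [ 1.0105  0.2142 -0.2387]
```

View pics/gm.png

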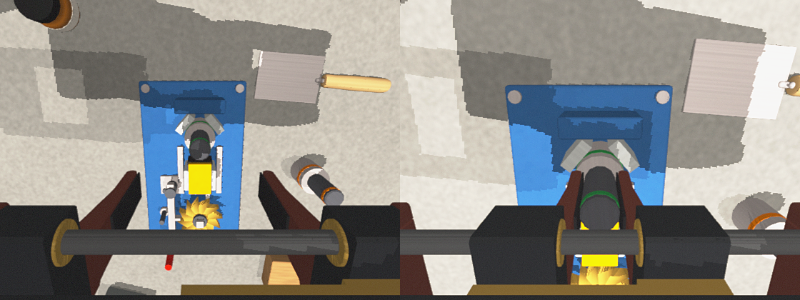

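View pics/g1sc.png

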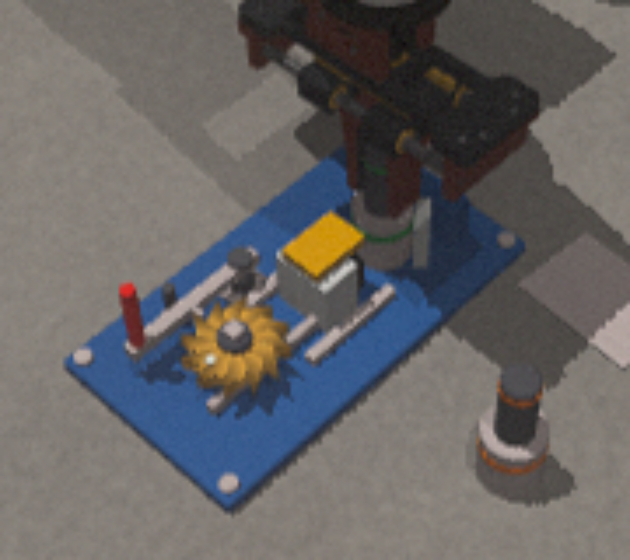

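The pads closed to 23.4 mm on the neck, and the pawl is back on the wheel with the red post upright at its starting place. I'll lift, then estimate where the cell sits in the grip.

```bash
python3 - <<'E'
from h import *
p=np.array(get_tcp_pos())
movel(p+[0,0,.125],v=.12); print(get_time(),get_ft_force(),get_grip_width()*88)
snap('wrist','l0')
move_pose([.6286,-.2933,.18],down(np.deg2rad(9.18))); wait(.3)
snap('wrist','l1');snap('scene','l1s'); print(get_time(),get_tcp_pos(),get_grip_width()*88)
E
python3 - <<'E'
from h import *
for n in('l0',):
    im,K,T=load('wrist',n); a=cv2.resize(im[200:380,180:380],None,fx=4,fy=4,interpolation=cv2.INTER_CUBIC)[:600]; cv2.imwrite('pics/l0c.png',a)
E
```

```text
27.8083 [-0.1158  0.0635 -1.9905] 23.57803012282505
29.725 [ 0.6288 -0.2928  0.1801] 23.95638815654726
```

View pics/l0c.png

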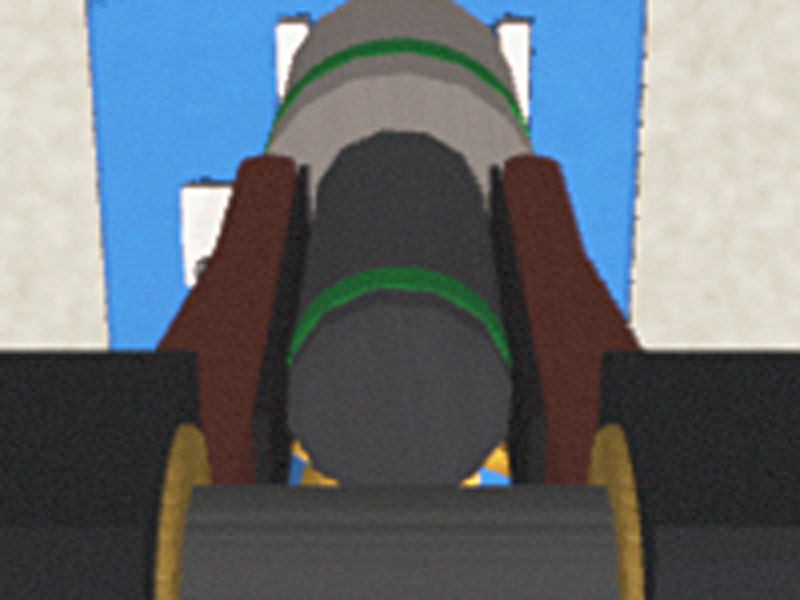

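View pics/l1.png

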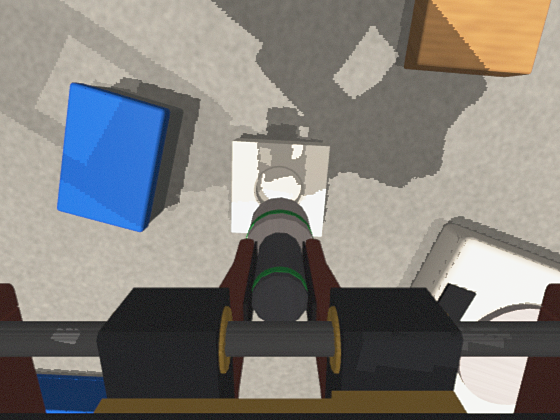

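In l0c the neck's top disc is centred near (280,299) and the cell hangs straight between the pads. In l1 the well mouth is beyond the cell, near (280,186).

Run:
```python
from h import *
im,K,T=load('wrist','l0'); z=np.load('pics/l0.npz'); Rt=rot(z['q'])
for uv in ((279.9,299),(279.9,297),):
    P=onz(K,T,uv,z['p'][2]+.041); print('tool offset',Rt.T@(P-z['p']))
im,K,T=load('wrist','l1')
print(proj(K,T,[.6286,-.2933,.03]),onz(K,T,(280,186),.03))
a=cv2.resize(im[130:250,215:345],None,fx=5,fy=5,interpolation=cv2.INTER_CUBIC)
u,v=(proj(K,T,[.6286,-.2933,.03])-[215,130])*5+2
for t in np.linspace(0,2*np.pi,60):
    w=(proj(K,T,[.6286+.0225*np.cos(t),-.2933+.0225*np.sin(t),.03])-[215,130])*5+2; cv2.circle(a,tuple(int(x) for x in w),1,(0,0,255),-1)
cv2.imwrite('pics/l1c.png',a)
```

```text
tool offset [ 0.0002 -0.0022 -0.041 ]
tool offset [ 0.0002 -0.0032 -0.041 ]
[278.9764 190.6077] [ 0.6288 -0.2886  0.03  ]
```

View pics/l1c.png

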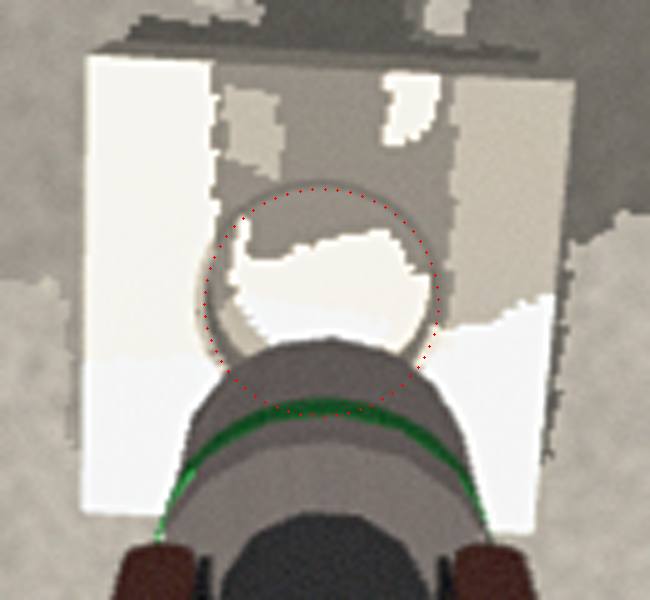

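Run:
```python
from h import *
im,K,T=load('wrist','l1'); z=np.load('pics/l1.npz')
A=onz(K,T,(281,197.4),.126); e=np.array([-np.sin(.16),np.cos(.16),0]); print('foot centre',A-e*.020,'tcp',z['p'])
for v in (182,189): B=onz(K,T,(280,v/5+129.6),.03); print('well centre',B-e*.0225)
```

```text
foot centre [ 0.6301 -0.2931  0.126 ] tcp [ 0.6289 -0.2924  0.1802]
well centre [ 0.6293 -0.2918  0.03  ]
well centre [ 0.6295 -0.2931  0.03  ]
```

The estimates agree to about 1–2 mm, which fits the 2.5 mm clearance. I'll lower it with a force guard.

Run:
```python
from h import *
x,y=.6288,-.2931
movel([x,y,.094],v=.1); wait(.2); print(get_ft_force(),get_tcp_pos())
h=movel([x,y,.060],v=.02,until_force=5); print(h,get_tcp_pos(),get_ft_force(),get_time())
snap('wrist','d0'); snap('scene','d0s')
```

```text
[-0.3756 -0.1477 -2.6689] [ 0.6292 -0.2933  0.0949]
True [ 0.6288 -0.293   0.064 ] [-0.3024 -0.141   4.7185] 32.275
```

It stopped at TCP z = 0.064, which is the expected height for the well floor, with almost no side force. Releasing and checking.

Run:
```python
from h import *
command_gripper(1.0); wait(.2); movel([.6288,-.2931,.20],v=.15)
snap('wrist','e0'); movel([.6288,-.40,.25],v=.25);wait(.2); snap('wrist','e1');snap('scene','e1s')
movej([-1.177, 0.423, 1.63, -0, 1.089, -0.019]); wait(.2); snap('scene','f_s');snap('top','f_t'); print(get_time(),get_ft_force())
a=cv2.imread('pics/f_s.png')[180:400,60:350]; cv2.imwrite('pics/fsc.png',cv2.resize(a,None,fx=2.7,fy=2.7,interpolation=cv2.INTER_CUBIC))
```

```text
37.5417 [-0.3327 -0.7703 -0.4586]
```

View pics/fsc.png

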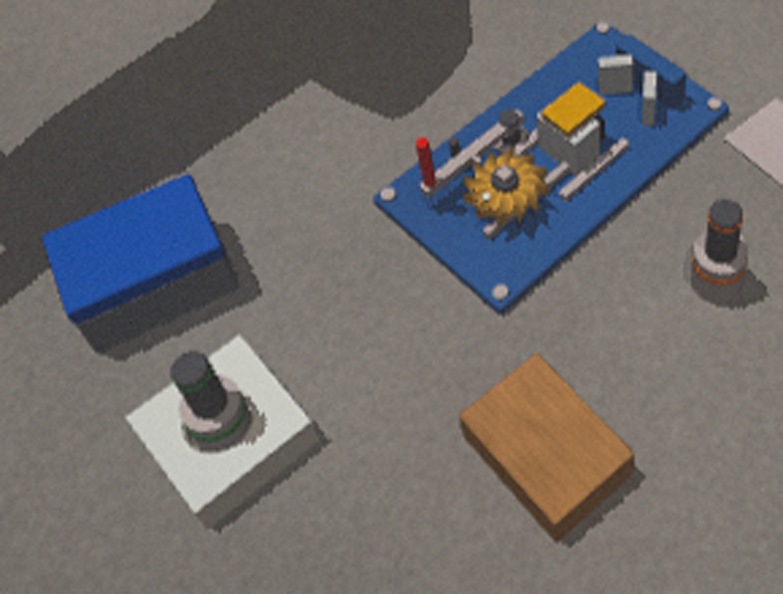

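View pics/e1.png

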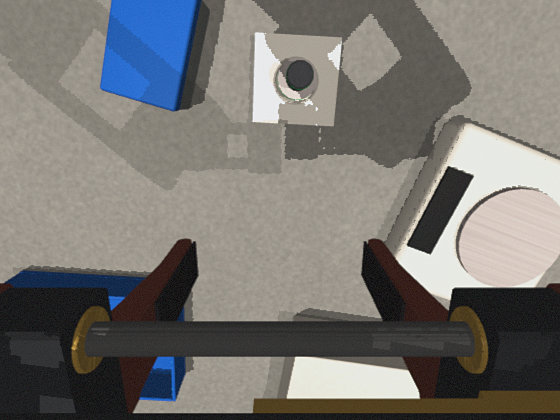

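View pics/f_t.png

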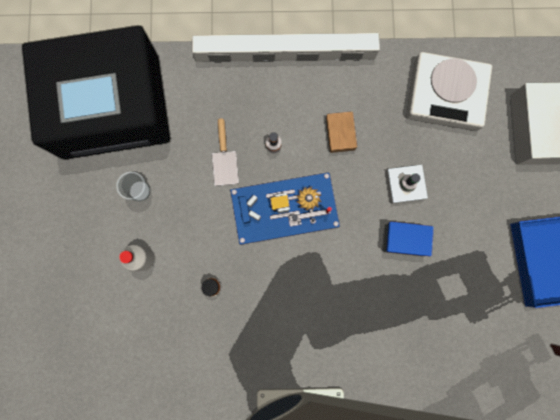

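The cell stands in the well with its top disc at about (299,74) in e1. The red post and the bystanders look unmoved. One numeric check before handing in.

Run:
```python
from h import *
im,K,T=load('wrist','e1'); im2,K2,T2=load('scene','f_s')
print('cell top',tri(ray(K,T,(299,73.5)),ray(K2,T2,(190.5/2.7+60,366/2.7+180))), onz(K,T,(299,73.5),.105))
for n in('a_scene','f_s'):
    i=cv2.imread(f'pics/{n}.png'); m=cv2.inRange(cv2.cvtColor(i,cv2.COLOR_BGR2HSV),(0,150,60),(6,255,255)); ys,xs=np.nonzero(m[225:260,205:230]); print(n,xs.mean()+205,ys.mean()+225,len(xs))
d=cv2.absdiff(cv2.imread('pics/a_top.png'),cv2.imread('pics/f_t.png')).max(2); c,_=cv2.findContours((d>50).astype(np.uint8),cv2.RETR_EXTERNAL,cv2.CHAIN_APPROX_SIMPLE); print([cv2.boundingRect(x) for x in c if cv2.contourArea(x)>4])
```

```text
cell top (array([ 0.6274, -0.2915,  0.0989]), [np.float64(0.0011891569813976953), np.float64(0.001189156981397683)]) [ 0.6273 -0.2933  0.105 ]
a_scene 216.97916666666666 237.66666666666666 48
f_s 217.36363636363637 238.38636363636363 44
[(251, 197, 6, 6), (251, 194, 27, 22), (280, 192, 10, 20), (398, 173, 23, 19)]
```

```bash
python3 -c "
from station import *
job_done(); print(get_time())"
```

```text
the job is handed in; nothing more can be done
the job is handed in; nothing more can be done
```

The green-banded cell is out of the clamp and standing in the well of the white stand. I handed the job in at about 37.5 s of the 72 s; no verdict is reported.

**Pawl and jaw:** I pushed the post in 0.3 mm steps. The force peaked at 7.7 N and fell to 5.4 N as the nose came free, after about 8 mm. I held it about 3.6 s at roughly 5–6 N, with no sign of the arm reaching the stop pin. The jaw backed off fully, 18.7 mm by the top camera and 19.2 mm by the wrist camera, before I let the pawl spring back.

**Cell:** I gripped it by the neck and lowered it with a force guard. It stopped at tool height 0.064 m, where I expected the well floor, with almost no side force. I then released it and moved the arm clear.

**Last checks:**
- **Cell position:** the wrist view puts its top within about 1.5 mm of the well's axis, and it looks upright; I did not measure the tilt.
- **Cell height:** the final two-view measurement put the top at 99 mm against 105 mm expected. The rays missed each other by 1.2 mm each, so I trusted the descent stop height instead.
- **Red post:** its image is within 1 pixel of where it started.
- **Bystanders:** comparing the top views from start and end, only the jaw and cell areas and the stand had changed.
- **Disagreement:** estimates of where the cell sat in the grip differed by about 2 mm, within the well's 2.5 mm clearance.

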